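# Pack the sweet box: full tins only

### The arm

A 7-joint arm with a two-finger parallel gripper is mounted at the origin on the work surface. World frame = base frame: x ahead of the robot, y to its left, z up, the work surface at z = 0. Lengths are in mm, angles in rad, forces in N, time in s.
With the tool pointing down it reaches from about 400 to 875 mm from the base axis. Payload 4.4 kg.
Tool frame: the origin (TCP) lies at the centre of the arm's flange, where the gripper is bolted on; the fingertips stand 173 mm ahead of it and the grasp point (between the pads) lies 155 mm ahead of it; x points along the fingers, y is the direction in which the jaws open and shut, and the axes are right-handed (so a half turn about x gives the same grasp; the last joint's range is limited). The gripper opens to 85 mm and grips with 20 to 120 N. Pads are 22 mm wide; open, the fingers measure 114 mm over their backs; the gripper's body (76 mm by 85 mm) begins 54 mm behind the grasp point. The pads swing forward as they close: fully open they stand 13 mm farther back than shut.
Start: joints at [-1.408, 0.628, 0.038, 1.517, -0.027, 0.996, -0.02], TCP at [147.406, 633.077, 404.713] pointing down, gripper open.
Joint ranges: [-3.06, 3.06], [-0.37, 2.12], [-1.25, 1.32], [0.18, 2.47], [-1.1, 4.24], [0.23, 1.98], [-2.94, 2.94]. Speed limits (rad/s): [2.57, 2.57, 3.14, 3.14, 3.14, 3.14, 3.14].

### API

Orientations are given as a unit quaternion [w, x, y, z].
In Python, from rig import robot, get_image, cut_out, pinpoint gives the robot as it stands.
- The arm moves only by the tool apply_moves, never from a script. Its argument "moves" is a list of rows, each a list of 2 entries, a list of its own where there are three numbers: the shift along the tool's x, y, z in units of 40 mm (1.0 is 40 mm), then the turn about the tool's x in rad. A call has 1 to 8 rows; each row is the pose to reach, as a shift and turn from the pose commanded when the call began, along the tool's axes at that moment; what a row does not reach only later rows make up. A row lasts 1/8 s, in which the tool goes at most 62.5 mm and 10.7 degrees, less where a joint would pass 70% of its speed; a pose out of reach is approached as far as the arm can. A call with a gripper value outside its range is refused whole. "hand" is the opening in per cent of the stroke, from 0 (shut) to 100 (fully open), set as the call begins (left out, the last holds). The fingers move at their own pace and stop on an object; "squeeze" is the grip in N (left out, the last holds). Time passes only in rows, so rows that repeat a pose let the fingers close. It gives the time, the measured TCP pose, the force and the opening at its end, in the units of the state.
- robot.sense(): the state, without advancing time (a new reading comes with each control period).
- get_image(name): name is "scene" or "side" or "wrist"; returns a dict with "pixels" (400x640x3 uint8, red, green, blue), "z_map" (400x640 float32, mm along the optical axis (not along the pixel's ray), 0 where there is no reading), "fx", "fy", "cx", "cy" (pixels), "extrinsics" (4x4, takes a point from camera to world coordinates); the wrist camera has in their place "T_tool_cam" (4x4, takes a point from camera to tool coordinates, whose origin is the TCP and whose axes are the tool frame's). Camera axes: x right, y down, z forward; pixel columns grow to the right and rows downward; lengths in mm; the calibration is good to about 2 mm. A picture is of the moment at which its call begins: read the wrist's pose just before it.
- robot.job_done(): hands the job in, once; it reports no verdict.
Trained networks look in the newest picture that a camera, given by its name, has taken for a name from the list of things; names that differ only in an ending like _2 or _b are one class to them, and where a whole thing is asked for, a point or a joint stands for the part that bears it (a point fixed in the world has none). Each returns a list of dicts, best first, with "score" (0 to 1); they miss things now and then, are a little off and sometimes report something else, mostly with a low value. They report only what shows in the picture. A call takes as long as a camera call.
- cut_out(camera, name): "region" (400x640 bool, what is visible of it).
- pinpoint(camera, name): "xyz" ([x, y, z] in mm, in world coordinates, good to about 4 mm: a listed point, or the origin of a listed thing).
The state is a dict: "time": time; "joints": joint angles; "joint_velocities": joint speeds; "effort": joint torques, N m; "tool_pos": TCP position; "tool_rot": TCP orientation; "force": force on the tool from outside, world axes, zero at the start; "wrist_torque": the same for the moment, N m; "width": opening from 0.0 (shut) to 1.0 (fully open).
Only numpy, scipy, OpenCV 4.12 (cv2) and the standard library are available. Lean on these libraries where they do the work, as an engineer would, in place of code of your own. Each camera call takes 0.05 s, during which the arm holds its last target. There are 200 camera calls.

### The job

Some of the look-alike lidded sweet tins on the baking mat are full and some are empty: lift each to feel which, stand the full ones upright in the big bay of the kraft gift box and press their lids fully home, and stand the empty ones upright in the grey refill crate. Complete the gift box by picking every green sugar drop out of the pink mould and laying it in the box's narrow bay. Work in any order, and leave the other things on the bench alone.

Things in the scene. Friction and masses are not known exactly. Their poses are not given: they have to be found in the camera images.
- tin_a: upright round slip-lid sweet tin, dark green with a cream label band and a brass lid; all tins look alike. Body 58 mm in diameter and 53 mm high, the lid sits on its upper end (68 mm high in all with the lid home, up to 74 mm with the lid proud). Full tins weigh about 260 g with lid, empty ones about 80 g (each +-10 %); only lifting tells. Origin: centre of the underside, z up along the tin's axis. May be absent.
- lid_a (a joint): the brass lid of tin_a, 58 mm in diameter, 14 mm high: how far it stands proud of its home position, in m: 0 = fully home (lid top 68 mm above the tin's underside), 0.006 = most proud; it cannot come off. A tight fit: it stays where it is and slides down when pressed from above with more than about 6 N, then meets a hard stop.
- tin_b: upright round slip-lid sweet tin, dark green with a cream label band and a brass lid; all tins look alike. Body 58 mm in diameter and 53 mm high, the lid sits on its upper end (68 mm high in all with the lid home, up to 74 mm with the lid proud). Full tins weigh about 260 g with lid, empty ones about 80 g (each +-10 %); only lifting tells. Origin: centre of the underside, z up along the tin's axis. May be absent.
- lid_b (a joint): the brass lid of tin_b, 58 mm in diameter, 14 mm high: how far it stands proud of its home position, in m: 0 = fully home (lid top 68 mm above the tin's underside), 0.006 = most proud; it cannot come off. A tight fit: it stays where it is and slides down when pressed from above with more than about 6 N, then meets a hard stop.
- tin_c: upright round slip-lid sweet tin, dark green with a cream label band and a brass lid; all tins look alike. Body 58 mm in diameter and 53 mm high, the lid sits on its upper end (68 mm high in all with the lid home, up to 74 mm with the lid proud). Full tins weigh about 260 g with lid, empty ones about 80 g (each +-10 %); only lifting tells. Origin: centre of the underside, z up along the tin's axis. May be absent.
- lid_c (a joint): the brass lid of tin_c, 58 mm in diameter, 14 mm high: how far it stands proud of its home position, in m: 0 = fully home (lid top 68 mm above the tin's underside), 0.006 = most proud; it cannot come off. A tight fit: it stays where it is and slides down when pressed from above with more than about 6 N, then meets a hard stop.
- tin_d: upright round slip-lid sweet tin, dark green with a cream label band and a brass lid; all tins look alike. Body 58 mm in diameter and 53 mm high, the lid sits on its upper end (68 mm high in all with the lid home, up to 74 mm with the lid proud). Full tins weigh about 260 g with lid, empty ones about 80 g (each +-10 %); only lifting tells. Origin: centre of the underside, z up along the tin's axis. May be absent.
- lid_d (a joint): the brass lid of tin_d, 58 mm in diameter, 14 mm high: how far it stands proud of its home position, in m: 0 = fully home (lid top 68 mm above the tin's underside), 0.006 = most proud; it cannot come off. A tight fit: it stays where it is and slides down when pressed from above with more than about 6 N, then meets a hard stop.
- tin_e: upright round slip-lid sweet tin, dark green with a cream label band and a brass lid; all tins look alike. Body 58 mm in diameter and 53 mm high, the lid sits on its upper end (68 mm high in all with the lid home, up to 74 mm with the lid proud). Full tins weigh about 260 g with lid, empty ones about 80 g (each +-10 %); only lifting tells. Origin: centre of the underside, z up along the tin's axis. May be absent.
- lid_e (a joint): the brass lid of tin_e, 58 mm in diameter, 14 mm high: how far it stands proud of its home position, in m: 0 = fully home (lid top 68 mm above the tin's underside), 0.006 = most proud; it cannot come off. A tight fit: it stays where it is and slides down when pressed from above with more than about 6 N, then meets a hard stop.
- drop_p: green boiled-sugar drop, an upright cylinder 22 mm in diameter and 24 mm high, 14 g, in a pocket of the mould and standing 12 mm above the mould's top. Origin: centre of its underside, z up along its axis. May be absent.
- drop_q: green boiled-sugar drop, an upright cylinder 22 mm in diameter and 24 mm high, 14 g, in a pocket of the mould and standing 12 mm above the mould's top. Origin: centre of its underside, z up along its axis. May be absent.
- drop_r: green boiled-sugar drop, an upright cylinder 22 mm in diameter and 24 mm high, 14 g, in a pocket of the mould and standing 12 mm above the mould's top. Origin: centre of its underside, z up along its axis. May be absent.
- mould: pale pink silicone bar mould, fixed: 44 (x) x 240 (y) x 30 mm high, five round pockets 24.5 mm wide and 12 mm deep along its y axis at y = -92, -46, 0, 46, 92 mm. Origin: centre of the underside.
- gift_box: open kraft gift box, fixed: outside 270 (x) x 170 (y) x 24 mm high, walls and floor 4 mm. A partition along x, as high as the walls, parts it into a big bay for tins (inside 262 x 98 mm, its centre at y = -32 mm) and a narrow bay for drops (inside 262 x 60 mm, its centre at y = +51 mm). Origin: centre of the underside, z up.
- refill_crate: open grey plastic refill crate, fixed: outside 240 (x) x 150 (y) x 26 mm high, inside 230 x 140 mm, walls and floor 5 mm. Origin: centre of the underside, z up.
- colour_amber: amber food-colour bottle, 38 mm in diameter, 75 mm high, standing among the tins; to be left alone. Origin: centre of the underside.
- palette_knife: spatula lying on the bench, handle along its -x; to be left alone. Origin: centre of the underside or handle.
- colour_red: red food-colour bottle, 32 mm in diameter, 70 mm high; to be left alone. Origin: centre of the underside.
- colour_blue: blue food-colour bottle, 32 mm in diameter, 70 mm high; to be left alone. Origin: centre of the underside.
- pearl_jar: clear jar with a white cap, 56 mm in diameter, 60 mm high; to be left alone. Origin: centre of the underside.

How it is judged (in metres and radians):
At the end, for the whole second after the job is handed in: Full tins upright (within 0.15 rad) on the floor of the gift box's big bay, lids less than 1.5 mm from home; empty tins upright (within 0.15 rad) on the floor of the refill crate, lids no matter; all sugar drops at rest on the floor of the box's narrow bay, any way up (((x of tin_a in the frame of gift_box between -0.105 and 0.105 m and y of tin_a in the frame of gift_box between -0.057 and -0.007 m and z of tin_a in the frame of gift_box between 0 and 0.01 m and contact force between tin_a and gift_box above 1.6 N and value of joint lid_a below 0.0015 m) or (x of tin_a in the frame of refill_crate between -0.09 and 0.09 m and y of tin_a in the frame of refill_crate between -0.045 and 0.045 m and z of tin_a in the frame of refill_crate between 0 and 0.011 m and contact force between tin_a and refill_crate below 1.6 N)) and angle between each of tin_a, tin_b, tin_c, tin_d, tin_e's own z axis and vertical below 0.15 rad and ((x of tin_b in the frame of gift_box between -0.105 and 0.105 m and y of tin_b in the frame of gift_box between -0.057 and -0.007 m and z of tin_b in the frame of gift_box between 0 and 0.01 m and contact force between tin_b and gift_box above 1.6 N and value of joint lid_b below 0.0015 m) or (x of tin_b in the frame of refill_crate between -0.09 and 0.09 m and y of tin_b in the frame of refill_crate between -0.045 and 0.045 m and z of tin_b in the frame of refill_crate between 0 and 0.011 m and contact force between tin_b and refill_crate below 1.6 N)) and ((x of tin_c in the frame of gift_box between -0.105 and 0.105 m and y of tin_c in the frame of gift_box between -0.057 and -0.007 m and z of tin_c in the frame of gift_box between 0 and 0.01 m and contact force between tin_c and gift_box above 1.6 N and value of joint lid_c below 0.0015 m) or (x of tin_c in the frame of refill_crate between -0.09 and 0.09 m and y of tin_c in the frame of refill_crate between -0.045 and 0.045 m and z of tin_c in the frame of refill_crate between 0 and 0.011 m and contact force between tin_c and refill_crate below 1.6 N)) and ((x of tin_d in the frame of gift_box between -0.105 and 0.105 m and y of tin_d in the frame of gift_box between -0.057 and -0.007 m and z of tin_d in the frame of gift_box between 0 and 0.01 m and contact force between tin_d and gift_box above 1.6 N and value of joint lid_d below 0.0015 m) or (x of tin_d in the frame of refill_crate between -0.09 and 0.09 m and y of tin_d in the frame of refill_crate between -0.045 and 0.045 m and z of tin_d in the frame of refill_crate between 0 and 0.011 m and contact force between tin_d and refill_crate below 1.6 N)) and ((x of tin_e in the frame of gift_box between -0.105 and 0.105 m and y of tin_e in the frame of gift_box between -0.057 and -0.007 m and z of tin_e in the frame of gift_box between 0 and 0.01 m and contact force between tin_e and gift_box above 1.6 N and value of joint lid_e below 0.0015 m) or (x of tin_e in the frame of refill_crate between -0.09 and 0.09 m and y of tin_e in the frame of refill_crate between -0.045 and 0.045 m and z of tin_e in the frame of refill_crate between 0 and 0.011 m and contact force between tin_e and refill_crate below 1.6 N)) and x of drop_p in the frame of gift_box between -0.131 and 0.131 m and y of drop_p in the frame of gift_box between 0.02 and 0.082 m and z of drop_p in the frame of gift_box between 0 and 0.024 m and linear speed of each of drop_p, drop_q, drop_r below 0.02 m/s and x of drop_q in the frame of gift_box between -0.131 and 0.131 m and y of drop_q in the frame of gift_box between 0.02 and 0.082 m and z of drop_q in the frame of gift_box between 0 and 0.024 m and x of drop_r in the frame of gift_box between -0.131 and 0.131 m and y of drop_r in the frame of gift_box between 0.02 and 0.082 m and z of drop_r in the frame of gift_box between 0 and 0.024 m); the robot touches nothing.
It fails at once if another thing on the bench is shifted more than 6 cm (distance of any of colour_amber, palette_knife, colour_red, colour_blue, pearl_jar from where it was at the start of the episode above 0.06 m).
It fails at once if a bottle or jar is knocked over (angle between any of colour_amber, colour_red, colour_blue, pearl_jar's own z axis and vertical above 0.7 rad).
Of tin_a, tin_b, tin_c, tin_d, tin_e only 3 to 5 are there at a start; the rules pass over those that are not, and their reading is None.
Of drop_p, drop_q, drop_r only 1 to 3 are there at a start; the rules pass over those that are not, and their reading is None.
At some moment in a run one of tin_a, tin_b, tin_c, tin_d, tin_e may be knocked a few centimetres aside while the robot is not near it.
It also fails if it takes over 210 s, if anything falls off the work surface, if the arm or the gripper's body presses on something with over 40 N, if the wrist force passes 120 N, or if a joint passes its speed limit or range.

## Working session

There is one attempt and no reset: what is moved stays moved. The work goes in short steps, Python scripts to look and compute and a tool call to move; the robot and the scene stay as the last step left them, time stands still between calls to the robot, and variables do not carry over. Pictures are saved under pics/ and viewed, about 12 in all and at most 16, crops included, and the job is handed in when it is done.

Besides the shell and the picture viewer there is one more tool, called after "Call:" in YAML: its name, and indented under it one key for each argument. apply_moves: Moves the arm, as the interface text tells. Its arguments: {"type":"object","properties":{"moves":{"type":"array","items":{"type":"array"}},"hand":{"type":"number"},"squeeze":{"type":"number"}},"required":["moves"]}

```bash
ls; mkdir -p pics
python3 - <<'E'
from rig import robot,get_image,cut_out,pinpoint
import cv2,numpy as np
s=robot.sense(); print({k:np.round(v,3).tolist() for k,v in s.items()})
ims=[]
for n in("scene","side"):
    im=get_image(n); cv2.imwrite(f"pics/{n}0.png",im["pixels"][:,:,::-1]); print(n,im["fx"],np.round(im["extrinsics"],2).tolist())
    for t in("tin_a","drop_p","mould","gift_box","refill_crate","colour_amber","palette_knife","colour_red","colour_blue","pearl_jar"):
        print(t,[(np.round(d["xyz"]).tolist(),round(d["score"],2)) for d in pinpoint(n,t)])
E
```

```text
pics
{'time': 0.0, 'joints': [-1.408, 0.629, 0.038, 1.518, -0.027, 0.996, -0.02], 'joint_velocities': [-0.0, 0.001, -0.0, 0.002, -0.0, -0.0, 0.002], 'effort': [0.0, -56.341, 1.226, -19.344, 0.011, 0.011, 0.0], 'tool_pos': [147.32, 632.776, 403.804], 'tool_rot': [0.702, 0.08, 0.703, -0.081], 'force': [-0.2, -0.291, 0.9], 'wrist_torque': [0.008, 0.011, 0.055], 'width': 1.001}
scene 407.9895032369385 [[-0.17, 0.7, -0.69, 1160.0], [0.99, 0.12, -0.12, 114.75], [-0.0, -0.7, -0.71, 673.09], [0.0, 0.0, 0.0, 1.0]]
tin_a [([556.0, 7.0, -2.0], 0.92), ([546.0, -130.0, 0.0], 0.84), ([418.0, 125.0, 2.0], 0.75)]
drop_p [([655.0, -70.0, 18.0], 0.69), ([661.0, 71.0, 19.0], 0.5)]
mould [([658.0, 24.0, -1.0], 0.61)]
gift_box [([506.0, 281.0, 0.0], 0.6)]
refill_crate [([480.0, -277.0, -4.0], 0.82), ([745.0, 261.0, -1.0], 0.16)]
colour_amber [([426.0, -5.0, -0.0], 0.56)]
palette_knife [([775.0, 76.0, -2.0], 0.9)]
colour_red [([740.0, -262.0, 1.0], 0.77)]
colour_blue [([479.0, -276.0, -4.0], 0.74), ([757.0, -219.0, 1.0], 0.73)]
pearl_jar [([748.0, 261.0, 2.0], 0.67)]
side 439.6004068428242 [[-0.89, -0.24, 0.39, 253.73], [-0.46, 0.51, -0.73, 621.63], [-0.02, -0.82, -0.57, 544.78], [0.0, 0.0, 0.0, 1.0]]
tin_a [([544.0, -123.0, 3.0], 0.73), ([420.0, 125.0, 0.0], 0.7), ([553.0, 9.0, -0.0], 0.63)]
drop_p [([660.0, 74.0, 14.0], 0.54), ([661.0, -68.0, 16.0], 0.44)]
mould [([661.0, 26.0, -0.0], 0.74), ([421.0, -6.0, -2.0], 0.68)]
gift_box [([509.0, 283.0, -0.0], 0.62)]
refill_crate []
colour_amber [([423.0, -12.0, -1.0], 0.61)]
palette_knife [([770.0, 80.0, -0.0], 0.91)]
colour_red [([744.0, -266.0, -4.0], 0.59)]
colour_blue [([760.0, -217.0, -0.0], 0.78)]
pearl_jar [([750.0, 260.0, -4.0], 0.85)]
```

View pics/scene0.png

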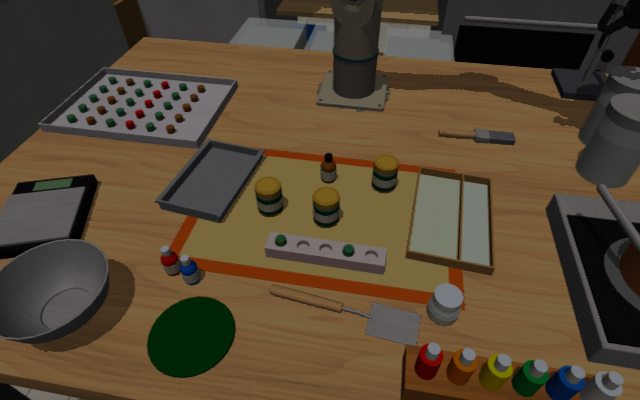

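View pics/side0.png

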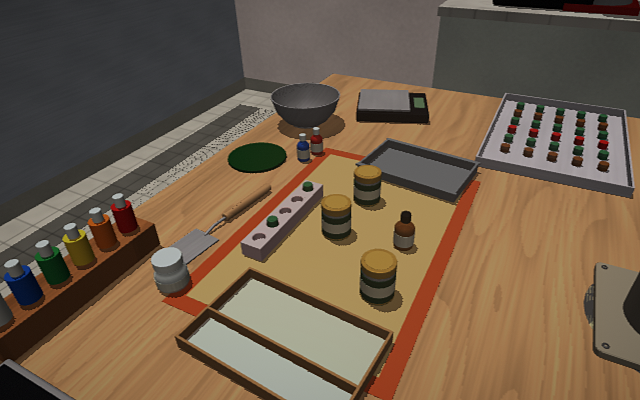

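The scene view shows three tins at about (268,195), (326,206) and (385,172), with the amber bottle at (328,168) between them. There are two drops, at (281,240) and (348,250). The crate is on the left and the box on the right, with its narrow bay on the far right (+y). The side view agrees. Next I'll measure the poses of the fixed things.

```bash
cat > h.py <<'E'
from rig import robot,get_image,cut_out,pinpoint
import cv2,numpy as np
from scipy.spatial.transform import Rotation as Rot
def state():
    s=robot.sense(); q=s["tool_rot"]; R=Rot.from_quat([q[1],q[2],q[3],q[0]]).as_matrix(); return s,np.array(s["tool_pos"]),R
def pts(im,mask=None,T=None):
    z=im["z_map"]; m=z>0
    if mask is not None: m&=mask
    v,u=np.nonzero(m); d=z[v,u]; P=np.c_[(u-im["cx"])*d/im["fx"],(v-im["cy"])*d/im["fy"],d]
    T=im["extrinsics"] if T is None else T
    return P@T[:3,:3].T+T[:3,3]
def wrist(mask=None):
    s,p,R=state(); im=get_image("wrist"); A=np.eye(4);A[:3,:3]=R;A[:3,3]=p
    return im,A@im["T_tool_cam"]
def go(xyz,tipoff=155,jaw=None):
    "print shift in units for grasp point to reach world xyz; jaw = wanted world angle (deg) of jaw axis (mod 180)"
    s,p,R=state(); g=p+R[:,0]*tipoff; d=R.T@(np.array(xyz)-g)/40
    a=np.degrees(np.arctan2(R[1,1],R[0,1])); o=""
    if jaw is not None:
        t=(jaw-a+90)%180-90; o=f"turn {-np.radians(t):.3f} rad"  # tool x down
    print("grasp at",np.round(g,1),"jaw",round(a,1),"| shift",np.round(d,2),o,"tilt",np.round(R[:,0],3),"j7",round(s["joints"][6],2))
E
python3 - <<'E'
from h import *
for cam in("scene","side"):
    im=get_image(cam)
    for n,zr in(("mould",(24,36)),("gift_box",(17,30)),("refill_crate",(18,32))):
        c=cut_out(cam,n)
        for r in c[:2]:
            P=pts(im,r["region"]); Q=P[(P[:,2]>zr[0])&(P[:,2]<zr[1])]
            if len(Q)<30: print(cam,n,len(Q));continue
            print(cam,n,round(r["score"],2),len(Q),np.round(Q[:,2].mean(),1),[np.round(x,1) for x in cv2.minAreaRect(Q[:,:2].astype(np.float32))])
    P=pts(im)
    for n,c in(("T1",(555,8)),("T2",(545,-127)),("T3",(419,125)),("amber",(425,-8))):
        Q=P[(np.hypot(P[:,0]-c[0],P[:,1]-c[1])<45)&(P[:,2]>63)&(P[:,2]<80)]
        if len(Q):
            Q=Q[Q[:,2]>np.percentile(Q[:,2],90)-3]; print(cam,n,len(Q),np.round(np.median(Q[:,2]),1),cv2.minEnclosingCircle(Q[:,:2].astype(np.float32)))
s,p,R=state();print(np.round(R,3).tolist())
go((545,-127,200),155,90)
E
```

```text
scene mould 0.91 1882 30.5 [array([659. ,  25.5]), array([239.9,  47.7]), np.float64(89.1)]
scene gift_box 0.97 1175 23.1 [array([507.4, 281.7]), array([170.2, 273.9]), np.float64(85.4)]
scene gift_box 0.53 77 23.8 [array([ 750.4, -259.1]), array([16.2, 32.4]), np.float64(39.4)]
scene refill_crate 0.72 1342 25.8 [array([ 480.7, -279.5]), array([165. , 244.1]), np.float64(83.0)]
scene T1 390 73.6 ((554.0023193359375, 8.87138557434082), 29.141155242919922)
scene T2 357 73.7 ((544.6594848632812, -121.43943786621094), 29.429258346557617)
scene T3 306 74.6 ((422.4349060058594, 124.95574951171875), 29.603351593017578)
scene amber 36 76.5 ((423.78289794921875, -9.234618186950684), 9.474364280700684)
side mould 0.76 1359 28.9 [array([659.3,  27.6]), array([241.5,  47. ]), np.float64(89.6)]
side gift_box 0.83 2907 22.1 [array([507.3, 282.9]), array([172. , 272.6]), np.float64(85.4)]
side gift_box 6
side refill_crate 0.88 1050 23.9 [array([ 479.6, -278.3]), array([167.9, 245. ]), np.float64(82.4)]
side T1 425 71.7 ((554.349609375, 10.765962600708008), 30.023454666137695)
side T2 308 71.5 ((543.6343994140625, -119.99579620361328), 29.794818878173828)
side T3 715 72.9 ((422.1136474609375, 127.54258728027344), 29.40765380859375)
side amber 58 74.4 ((423.2208251953125, -7.1688947677612305), 10.213358879089355)
[[-0.0, 0.227, 0.974], [0.0, 0.974, -0.227], [-1.0, -0.0, -0.0]]
grasp at [147.4 633.1 249.7] jaw 76.9 | shift [  1.24 -16.25  13.99] turn -0.229 rad tilt [-0.  0. -1.] j7 -0.02
```

Call:
apply_moves:
  moves:
    - [[1,-10.8,9.57],-0.14]
    - [[1,-10.8,9.57],-0.14]
    - [[1,-10.8,9.57],-0.14]
    - [[2,-10.8,9.57],-0.14]
    - [[2,-10.8,9.57],-0.14]
    - [[3,-10.8,9.57],-0.14]
    - [[3,-10.8,9.57],-0.14]
    - [[3,-10.8,9.57],-0.14]
  hand: 100
  squeeze: 40

```text
time: 2.5
tool_pos: [381.1, 201.9, 313.0]
tool_rot: [0.707, 0.032, 0.706, -0.031]
force: [1.3, 0.6, 0.0]
width: 1.004
```

Call:
apply_moves:
  moves:
    - [[0,0,0],0]

```text
time: 2.62
tool_pos: [381.9, 198.4, 312.3]
tool_rot: [0.706, 0.034, 0.707, -0.036]
force: [-0.6, 0.4, 0.0]
width: 0.996
```

```bash
python3 -c "
from h import *
go((422.3,126.2,38),155,85)"
```

```text
grasp at [381.7 197.8 157.3] jaw 84.3 | shift [ 2.99 -1.67  1.19] turn -0.012 rad tilt [-0.001 -0.003 -1.   ] j7 0.91
```

Call:
apply_moves:
  moves:
    - [[0.8,-1.67,1.19],0]
    - [[0.8,-1.67,1.19],0]
    - [[0.8,-1.67,1.19],0]
    - [[0.8,-1.67,1.19],0]

```text
time: 3.12
tool_pos: [421.3, 133.9, 281.5]
tool_rot: [0.707, 0.031, 0.706, -0.03]
force: [-0.6, 0.9, -1.1]
width: 1.002
```

Run:
```python
from h import *
im,T=wrist(); cv2.imwrite("pics/w1.png",im["pixels"][:,:,::-1])
P=pts(im,None,T); Q=P[(np.hypot(P[:,0]-422,P[:,1]-126)<45)&(P[:,2]>63)&(P[:,2]<82)]
print(len(Q),np.median(Q[:,2]),cv2.minEnclosingCircle(Q[:,:2].astype(np.float32)))
go((422.3,126.2,38),155,85)
s=[robot.sense()["force"] for i in range(3)];print(np.round(s,2))
```

```text
5919 72.13356805317329 ((423.47393798828125, 126.0207290649414), 29.072832107543945)
grasp at [421.3 134.3 126.6] jaw 85.1 | shift [ 2.21 -0.2   0.04] turn 0.001 rad tilt [ 0.     0.001 -1.   ] j7 1.07
[[-0.23 -0.03 -1.09]
 [-0.23 -0.03 -1.09]
 [-0.23 -0.03 -1.09]]
```

View pics/w1.png

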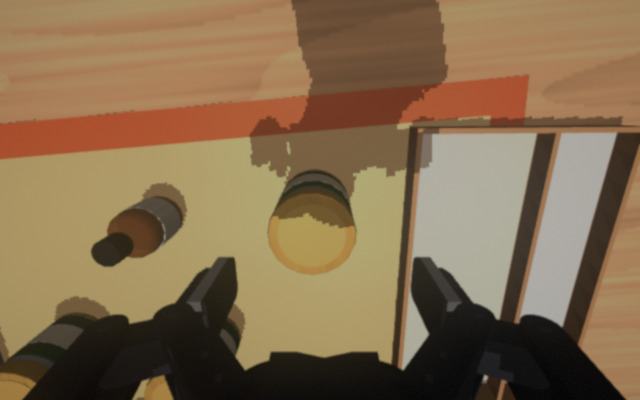

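The wrist view shows the tin centred at about (312,230), between the fingers. I'll settle, then read the offset.

Call:
apply_moves:
  moves:
    - [[0,0,0],0]
    - [[0,0,0],0]
    - [[0,0,0],0]

```text
time: 3.55
tool_pos: [421.5, 132.9, 281.3]
tool_rot: [0.706, 0.031, 0.706, -0.031]
force: [0.8, -0.5, 0.3]
width: 1.002
```

```bash
python3 -c "
from h import *
go((423.4,126.2,38),155,85)"
```

```text
grasp at [421.5 132.9 126.3] jaw 84.9 | shift [ 2.21 -0.16  0.06] turn -0.001 rad tilt [ 0.  0. -1.] j7 1.07
```

Call:
apply_moves:
  moves:
    - [[1,-0.16,0.06],0]
    - [[2.21,-0.16,0.06],0]
    - [[2.21,-0.16,0.06],0]

```text
time: 3.92
tool_pos: [423.2, 123.5, 201.9]
tool_rot: [0.705, 0.026, 0.708, -0.037]
force: [-0.4, -0.2, -0.6]
width: 1.001
```

Call:
apply_moves:
  moves:
    - [[0,0,0],0]
    - [[0,0,0],0]
    - [[0,0,0],0]
    - [[0,0,0],0]
    - [[0,0,0],0]
    - [[0,0,0],0]
  hand: 0
  squeeze: 40

```text
time: 4.68
tool_pos: [423.3, 123.4, 203.3]
tool_rot: [0.706, 0.026, 0.707, -0.037]
force: [-0.9, -1.4, 5.6]
width: 0.672
```

Call:
apply_moves:
  moves:
    - [[-1,0,0],0]
    - [[-1.5,0,0],0]
    - [[-1.5,0,0],0]
    - [[-1.5,0,0],0]
    - [[-1.5,0,0],0]

```text
time: 5.3
tool_pos: [423.1, 124.3, 261.8]
tool_rot: [0.705, 0.025, 0.708, -0.037]
force: [-0.2, 0.4, -2.0]
width: 0.672
```

Call:
apply_moves:
  moves:
    - [[0,0,0],0]

```text
time: 5.42
tool_pos: [423.2, 124.5, 262.0]
tool_rot: [0.705, 0.025, 0.708, -0.037]
force: [-0.3, -0.5, -2.7]
width: 0.669
```

Call:
apply_moves:
  moves:
    - [[0,0,0],0]

```text
time: 5.55
tool_pos: [423.3, 124.5, 262.3]
tool_rot: [0.705, 0.025, 0.708, -0.037]
force: [-0.3, 0.3, -1.7]
width: 0.671
```

Call:
apply_moves:
  moves:
    - [[0,0,0],0]

```text
time: 5.68
tool_pos: [423.4, 124.5, 262.6]
tool_rot: [0.705, 0.026, 0.708, -0.037]
force: [-0.6, 0.4, -2.5]
width: 0.666
```

Call:
apply_moves:
  moves:
    - [[0,0,0],0]

```text
time: 5.8
tool_pos: [423.5, 124.5, 262.7]
tool_rot: [0.705, 0.026, 0.708, -0.037]
force: [-0.2, -1.0, -2.9]
width: 0.673
```

Run:
```python
from h import *
f=[]
for i in range(8):
    get_image("wrist"); s=robot.sense(); f.append(np.r_[s["force"],s["effort"][1],s["effort"][3]])
print(np.round(np.mean(f,0),2),np.round(np.std(f,0),2),s["width"])
yw=np.radians(-4.6); c=np.array([507.4,282.3]); M=np.array([[np.cos(yw),-np.sin(yw)],[np.sin(yw),np.cos(yw)]])
for x in(-70,0,70): print("box",np.round(c+M@[x,-32],1))
yw=np.radians(-7.3); c=np.array([480,-278.7]); M=np.array([[np.cos(yw),-np.sin(yw)],[np.sin(yw),np.cos(yw)]])
for x in(-60,0,60): print("crate",np.round(c+M@[x,0],1))
go((440,256,90),155)
```

```text
[  0.13  -0.12  -2.66 -44.31  -8.26] [0.4  0.45 0.59 0.01 0.  ] 0.6701496628180822
box [435.1 256. ]
box [504.8 250.4]
box [574.6 244.8]
crate [ 420.5 -271.1]
crate [ 480.  -278.7]
crate [ 539.5 -286.3]
grasp at [422.9 122.1 107.8] jaw 84.9 | shift [0.39 3.38 0.13]  tilt [-0.004 -0.015 -1.   ] j7 0.6
```

Lift force is −2.66 N, so T3 is full. It goes in the box's −70 mm slot.

Call:
apply_moves:
  moves:
    - [[0,3.36,0],0]
    - [[0,3.36,0],0]
    - [[0,3.36,0],0]
    - [[0,3.36,0],0]
    - [[1,3.36,0],0]
    - [[1,3.36,0],0]
    - [[1,3.36,0],0]

```text
time: 7.08
tool_pos: [435.4, 256.7, 221.2]
tool_rot: [0.705, 0.026, 0.708, -0.037]
force: [0.8, 0.4, -2.8]
width: 0.669
```

```bash
python3 -c "
from h import *
go((435.1,256,53.4),155,85)"
```

```text
grasp at [434.7 254.2  66.2] jaw 84.9 | shift [0.32 0.05 0.01] turn -0.002 rad tilt [-0.004 -0.016 -1.   ] j7 0.4
```

Call:
apply_moves:
  moves:
    - [[0.2,0.05,0],0]
    - [[0.34,0.05,0],0]
    - [[0.34,0.05,0],0]

```text
time: 7.45
tool_pos: [435.4, 259.6, 207.1]
tool_rot: [0.705, 0.026, 0.707, -0.036]
force: [0.3, -0.1, -2.2]
width: 0.67
```

Call:
apply_moves:
  moves:
    - [[0,0,0],0]
    - [[0,0,0],0]
    - [[0,0,0],0]
  hand: 95

```text
time: 7.82
tool_pos: [435.3, 259.5, 207.1]
tool_rot: [0.705, 0.026, 0.707, -0.037]
force: [0.5, 0.1, 0.7]
width: 0.951
```

Call:
apply_moves:
  moves:
    - [[-1,0,0],0]
    - [[-2.3,0,0],0]
    - [[-2.3,0,0],0]
    - [[-2.3,0,0],0]

```text
time: 8.32
tool_pos: [435.5, 260.5, 298.8]
tool_rot: [0.705, 0.026, 0.708, -0.037]
force: [-0.3, -0.3, 0.5]
width: 0.952
```

Call:
apply_moves:
  moves:
    - [[0,0,0],0]
    - [[0,0,0],0]
    - [[0,0,0],0]
    - [[0,0,0],0]
    - [[0,0,0],0]
  hand: 0

```text
time: 8.95
tool_pos: [435.6, 260.9, 298.9]
tool_rot: [0.705, 0.026, 0.708, -0.037]
force: [0.5, -0.9, 0.1]
width: -0.001
```

Run:
```python
from h import *
print(robot.sense()["force"])
for cam in("scene","side"):
    im=get_image(cam); cv2.imwrite(f"pics/{cam}1.png",im["pixels"][:,:,::-1])
    print([(np.round(d["xyz"]).tolist(),round(d["score"],2)) for d in pinpoint(cam,"tin_a")])
    P=pts(im)
    Q=P[(np.hypot(P[:,0]-435,P[:,1]-256)<32)&(P[:,2]>68)&(P[:,2]<83)]
    if len(Q): print(np.median(Q[:,2]),cv2.minEnclosingCircle(Q[:,:2].astype(np.float32)))
go((435.1,256,72),173,85)
```

```text
[ 0.48802691 -0.94399472  0.08789354]
[([432.0, 258.0, 6.0], 0.86), ([547.0, -126.0, -2.0], 0.86), ([555.0, 7.0, 0.0], 0.68)]
77.82076548577186 ((434.6651611328125, 257.6416015625), 30.391498565673828)
[([435.0, 252.0, 4.0], 0.69), ([543.0, -123.0, -1.0], 0.61), ([510.0, 282.0, -0.0], 0.43)]
76.50864299185952 ((433.6460876464844, 257.8144226074219), 29.529693603515625)
grasp at [435.  258.2 126. ] jaw 84.9 | shift [ 1.35 -0.03  0.01] turn -0.001 rad tilt [-0.004 -0.015 -1.   ] j7 0.48
```

View pics/side1.png

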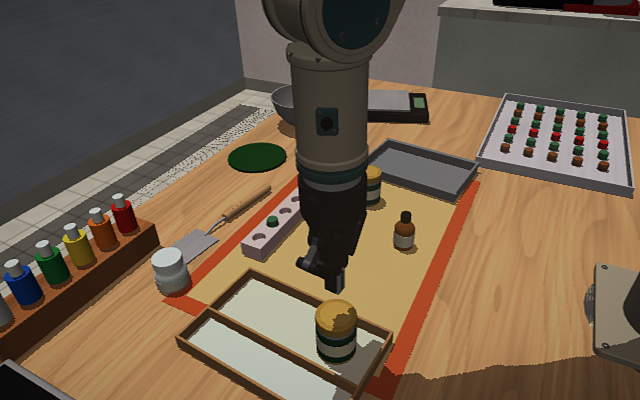

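The side view shows tin T3 upright in the big bay at about (335,330), with its lid proud. Now I'll press it.

Call:
apply_moves:
  moves:
    - [[1,-0.02,0],0]
    - [[1,-0.02,0],0]
    - [[1.2,-0.02,0],0]
    - [[1.3,-0.02,0],0]
    - [[1.35,-0.02,0],0]

```text
time: 9.78
tool_pos: [435.6, 259.7, 246.0]
tool_rot: [0.706, 0.026, 0.707, -0.036]
force: [-1.1, 0.8, 6.1]
width: 0.0
```

Call:
apply_moves:
  moves:
    - [[0.05,0,0],0]
    - [[0.1,0,0],0]
    - [[0.1,0,0],0]

```text
time: 10.15
tool_pos: [435.3, 260.0, 245.1]
tool_rot: [0.707, 0.026, 0.706, -0.036]
force: [-6.2, -3.1, 36.0]
width: -0.001
```

Force rose to 36 N with the tip at 72 mm, so the lid is on its hard stop at home. On to T1.

Call:
apply_moves:
  moves:
    - [[-1,0,0],0]
    - [[-2,0,0],0]
    - [[-2,0,0],0]
    - [[-2,0,0],0]

```text
time: 10.65
tool_pos: [435.6, 260.1, 321.1]
tool_rot: [0.705, 0.026, 0.707, -0.037]
force: [-0.2, 0.9, -0.3]
width: -0.003
```

```bash
python3 -c "
from h import *
go((554.5,9.3,125),155,85)"
```

```text
grasp at [435.  257.7 166.1] jaw 84.9 | shift [ 1.11 -5.9   3.53] turn -0.001 rad tilt [-0.003 -0.016 -1.   ] j7 0.49
```

Call:
apply_moves:
  moves:
    - [[0,-5.9,3.53],0]
    - [[0,-5.9,3.53],0]
    - [[0,-5.9,3.53],0]
    - [[0,-5.9,3.53],0]
    - [[1,-5.9,3.53],0]
    - [[1,-5.9,3.53],0]
    - [[1,-5.9,3.53],0]
  hand: 100

```text
time: 11.52
tool_pos: [554.9, 13.9, 284.0]
tool_rot: [0.705, 0.025, 0.708, -0.036]
force: [0.5, 0.1, 0.2]
width: 0.998
```

Call:
apply_moves:
  moves:
    - [[0,0,0],0]
    - [[0,0,0],0]

```text
time: 11.78
tool_pos: [555.4, 13.7, 285.3]
tool_rot: [0.706, 0.025, 0.707, -0.036]
force: [0.4, -0.4, 0.3]
width: 0.998
```

Run:
```python
from h import *
im,T=wrist(); P=pts(im,None,T); Q=P[(np.hypot(P[:,0]-554,P[:,1]-10)<50)&(P[:,2]>63)&(P[:,2]<82)]
print(len(Q),np.median(Q[:,2])); (x,y),r=cv2.minEnclosingCircle(Q[:,:2].astype(np.float32)); print(x,y,r)
go((x,y,38),155,85)
```

```text
5682 71.16702910998126
555.2141723632812 8.790146827697754 29.047714233398438
grasp at [555.   11.  130.2] jaw 85.0 | shift [ 2.3  -0.02  0.01] turn 0.001 rad tilt [-0.003 -0.015 -1.   ] j7 0.97
```

Call:
apply_moves:
  moves:
    - [[1,-0.02,0],0]
    - [[2,-0.02,0],0]
    - [[2.3,-0.02,0],0]
    - [[2.3,-0.02,0],0]

```text
time: 12.32
tool_pos: [554.9, 10.5, 192.4]
tool_rot: [0.705, 0.025, 0.708, -0.036]
force: [-0.2, 0.3, 0.9]
width: 1.003
```

Call:
apply_moves:
  moves:
    - [[0,0,0],0]
    - [[0,0,0],0]
    - [[0,0,0],0]
    - [[0,0,0],0]
    - [[0,0,0],0]
    - [[0,0,0],0]
  hand: 0
  squeeze: 40

```text
time: 13.08
tool_pos: [555.6, 10.4, 194.1]
tool_rot: [0.706, 0.026, 0.706, -0.036]
force: [-0.8, 0.2, 5.2]
width: 0.673
```

Call:
apply_moves:
  moves:
    - [[-1,0,0],0]
    - [[-1.5,0,0],0]
    - [[-1.5,0,0],0]
    - [[-1.5,0,0],0]
    - [[-1.5,0,0],0]

```text
time: 13.7
tool_pos: [554.7, 10.9, 251.4]
tool_rot: [0.705, 0.026, 0.708, -0.037]
force: [-0.7, -0.5, -3.4]
width: 0.665
```

```bash
cat > feel.py <<'E'
from h import *
f=[]
for i in range(8):
    get_image("wrist"); s=robot.sense(); f.append(np.r_[s["force"]])
print(np.round(np.mean(f,0),2),np.round(np.std(f,0),2),s["width"])
E
python3 - <<'E'
import feel
from h import *
go((504.8,250.4,60));go((420.5,-271,60));go((480,-278.7,60))
E
```

```text
[-0.06 -0.15 -2.41] [0.39 0.49 0.33] 0.6687865321317538
grasp at [554.5   8.7  97.2] jaw 85.0 | shift [ 0.84  5.92 -1.77]  tilt [-0.004 -0.015 -1.   ] j7 0.94
grasp at [554.5   8.7  97.2] jaw 85.0 | shift [ 1.05 -7.24 -2.72]  tilt [-0.004 -0.015 -1.   ] j7 0.94
grasp at [554.5   8.7  97.2] jaw 85.0 | shift [ 1.05 -7.31 -1.22]  tilt [-0.004 -0.015 -1.   ] j7 0.94
```

Also full, at −2.41 N. It goes in the box's middle slot.

Call:
apply_moves:
  moves:
    - [[0,5.92,-1.77],0]
    - [[0,5.92,-1.77],0]
    - [[0,5.92,-1.77],0]
    - [[0,5.92,-1.77],0]
    - [[0,5.92,-1.77],0]
    - [[0,5.92,-1.77],0]
    - [[0.6,5.92,-1.77],0]
    - [[0.6,5.92,-1.77],0]

```text
time: 15.1
tool_pos: [505.4, 250.3, 223.5]
tool_rot: [0.704, 0.025, 0.708, -0.039]
force: [-0.3, -0.4, -3.1]
width: 0.669
```

```bash
python3 -c "
from h import *
go((504.8,250.4,43.3),155,85)"
```

```text
grasp at [504.3 247.4  68.6] jaw 84.8 | shift [0.63 0.09 0.01] turn -0.004 rad tilt [-0.007 -0.019 -1.   ] j7 0.54
```

Call:
apply_moves:
  moves:
    - [[0.4,0.09,0],0]
    - [[0.6,0.09,0],0]
    - [[0.63,0.09,0],0]
    - [[0.63,0.09,0],0]

```text
time: 15.6
tool_pos: [505.6, 256.0, 199.6]
tool_rot: [0.705, 0.026, 0.708, -0.037]
force: [0.1, 0.6, -2.3]
width: 0.67
```

Call:
apply_moves:
  moves:
    - [[0,0,0],0]
    - [[0,0,0],0]
    - [[0,0,0],0]
  hand: 95

```text
time: 15.98
tool_pos: [505.7, 256.1, 200.0]
tool_rot: [0.706, 0.026, 0.707, -0.036]
force: [-0.5, -0.3, -0.4]
width: 0.952
```

Call:
apply_moves:
  moves:
    - [[-1,0,0],0]
    - [[-2.5,0,0],0]
    - [[-2.5,0,0],0]
    - [[-2.5,0,0],0]

```text
time: 16.48
tool_pos: [505.9, 257.1, 299.6]
tool_rot: [0.705, 0.026, 0.707, -0.037]
force: [-0.0, -1.1, -0.3]
width: 0.946
```

Call:
apply_moves:
  moves:
    - [[0,0,0],0]
    - [[0,0,0],0]
    - [[0,0,0],0]
    - [[0,0,0],0]
    - [[0,0,0],0]
  hand: 0

```text
time: 17.1
tool_pos: [506.0, 257.5, 299.5]
tool_rot: [0.705, 0.026, 0.708, -0.037]
force: [-0.6, -0.2, 0.7]
width: -0.0
```

Run:
```python
from h import *
im=get_image("scene"); P=pts(im)
for c in((435,257),(504.8,252)):
    Q=P[(np.hypot(P[:,0]-c[0],P[:,1]-c[1])<34)&(P[:,2]>62)&(P[:,2]<83)]
    if len(Q): print(len(Q),np.median(Q[:,2]),cv2.minEnclosingCircle(Q[:,:2].astype(np.float32)))
go((505,251,72),173,85)
```

```text
307 72.67716437603053 ((435.79119873046875, 255.53770446777344), 30.0653076171875)
519 76.85315778452832 ((505.4804992675781, 253.34657287597656), 29.723421096801758)
grasp at [505.3 254.8 126.5] jaw 85.0 | shift [ 1.36 -0.07  0.  ] turn -0.001 rad tilt [-0.004 -0.015 -1.   ] j7 0.59
```

The first lid reads 72.7 mm, which is home, and the second is still proud at 76.9 mm. I'll press the second.

Call:
apply_moves:
  moves:
    - [[1,-0.04,0],0]
    - [[1,-0.04,0],0]
    - [[1.2,-0.04,0],0]
    - [[1.3,-0.04,0],0]
    - [[1.36,-0.04,0],0]

```text
time: 17.77
tool_pos: [505.9, 255.5, 246.3]
tool_rot: [0.706, 0.026, 0.707, -0.036]
force: [-1.9, 0.3, 7.1]
width: 0.0
```

Call:
apply_moves:
  moves:
    - [[0.05,0,0],0]
    - [[0.1,0,0],0]
    - [[0.1,0,0],0]

```text
time: 18.15
tool_pos: [505.8, 255.7, 245.2]
tool_rot: [0.706, 0.026, 0.706, -0.036]
force: [-6.3, -2.9, 27.2]
width: -0.004
```

Call:
apply_moves:
  moves:
    - [[-1,0,0],0]
    - [[-2,0,0],0]
    - [[-2,0,0],0]
    - [[-2,0,0],0]

```text
time: 18.65
tool_pos: [505.8, 255.9, 321.1]
tool_rot: [0.705, 0.026, 0.707, -0.037]
force: [-0.0, 0.2, 0.1]
width: -0.001
```

```bash
python3 -c "
from h import *
go((544.3,-121,130),155,85)"
```

```text
grasp at [505.2 253.5 166.2] jaw 84.9 | shift [ 1.05 -9.22  1.8 ] turn -0.001 rad tilt [-0.004 -0.016 -1.   ] j7 0.6
```

Call:
apply_moves:
  moves:
    - [[0,-9.22,1.8],0]
    - [[0,-9.22,1.8],0]
    - [[0,-9.22,1.8],0]
    - [[0,-9.22,1.8],0]
    - [[0,-9.22,1.8],0]
    - [[0,-9.22,1.8],0]
    - [[1,-9.22,1.8],0]
    - [[1,-9.22,1.8],0]
  hand: 100

```text
time: 19.65
tool_pos: [543.1, -118.8, 283.5]
tool_rot: [0.702, 0.027, 0.71, -0.037]
force: [0.1, 0.3, 0.1]
width: 1.003
```

Call:
apply_moves:
  moves:
    - [[0,0,0],0]
    - [[0,0,0],0]

```text
time: 19.9
tool_pos: [545.6, -116.6, 287.8]
tool_rot: [0.706, 0.025, 0.707, -0.036]
force: [0.8, -0.7, 0.6]
width: 1.0
```

Run:
```python
from h import *
im,T=wrist(); cv2.imwrite("pics/w2.png",im["pixels"][:,:,::-1]); P=pts(im,None,T); Q=P[(np.hypot(P[:,0]-544,P[:,1]+121)<50)&(P[:,2]>63)&(P[:,2]<82)]
print(len(Q),np.median(Q[:,2])); (x,y),r=cv2.minEnclosingCircle(Q[:,:2].astype(np.float32)); print(x,y,r)
go((x,y,38),155,85)
```

```text
5549 70.9915028571998
544.9088745117188 -121.37590026855469 29.044578552246094
grasp at [ 545.3 -119.3  132.9] jaw 85.1 | shift [ 2.37 -0.02 -0.  ] turn 0.001 rad tilt [-0.002 -0.015 -1.   ] j7 1.21
```

Call:
apply_moves:
  moves:
    - [[1,-0.02,0],0]
    - [[2,-0.02,0],0]
    - [[2.35,-0.02,0],0]
    - [[2.35,-0.02,0],0]

```text
time: 20.45
tool_pos: [544.8, -119.8, 192.9]
tool_rot: [0.705, 0.025, 0.708, -0.036]
force: [-1.2, 0.1, 1.1]
width: 1.003
```

Call:
apply_moves:
  moves:
    - [[0,0,0],0]
    - [[0,0,0],0]
    - [[0,0,0],0]
    - [[0,0,0],0]
    - [[0,0,0],0]
    - [[0,0,0],0]
  hand: 0
  squeeze: 40

```text
time: 21.2
tool_pos: [545.4, -120.1, 194.6]
tool_rot: [0.706, 0.026, 0.706, -0.037]
force: [-0.2, 0.4, 4.7]
width: 0.672
```

Call:
apply_moves:
  moves:
    - [[-1,0,0],0]
    - [[-1.5,0,0],0]
    - [[-1.5,0,0],0]
    - [[-1.5,0,0],0]
    - [[-1.5,0,0],0]

```text
time: 21.82
tool_pos: [544.4, -119.4, 251.8]
tool_rot: [0.705, 0.026, 0.708, -0.037]
force: [-0.6, -0.3, -2.8]
width: 0.671
```

Run:
```python
import feel
from h import *
go((574.6,246,60));go((480,-278.7,60))
```

```text
[ 0.26  0.25 -2.26] [0.35 0.31 0.51] 0.6694573774728376
grasp at [ 544.2 -121.7   97.7] jaw 85.0 | shift [ 0.8   9.24 -0.05]  tilt [-0.004 -0.015 -1.   ] j7 1.18
grasp at [ 544.2 -121.7   97.7] jaw 85.0 | shift [ 1.01 -4.04 -1.25]  tilt [-0.004 -0.015 -1.   ] j7 1.18
```

Full again, at −2.26 N against about 0.8 N expected for an empty one. All three tins are full, so it goes in the box's third slot.

Call:
apply_moves:
  moves:
    - [[0,9.24,-0.05],0]
    - [[0,9.24,-0.05],0]
    - [[0,9.24,-0.05],0]
    - [[0,9.24,-0.05],0]
    - [[0,9.24,-0.05],0]
    - [[0,9.24,-0.05],0]
    - [[0,9.24,-0.05],0]
    - [[0.4,9.24,-0.05],0]

```text
time: 23.22
tool_pos: [575.7, 248.8, 231.2]
tool_rot: [0.706, 0.026, 0.707, -0.036]
force: [0.9, -0.5, -2.6]
width: 0.665
```

Call:
apply_moves:
  moves:
    - [[0,0,0],0]
    - [[0,0,0],0]

```text
time: 23.48
tool_pos: [575.5, 247.1, 230.5]
tool_rot: [0.705, 0.026, 0.708, -0.038]
force: [0.7, 0.6, -2.1]
width: 0.67
```

```bash
python3 -c "
from h import *
go((574.6,245,43.6),155,85)"
```

```text
grasp at [574.8 244.6  75.6] jaw 84.8 | shift [ 0.8   0.02 -0.  ] turn -0.003 rad tilt [-0.005 -0.016 -1.   ] j7 0.66
```

Call:
apply_moves:
  moves:
    - [[0.5,0.02,0],0]
    - [[0.75,0.02,0],0]
    - [[0.8,0.02,0],0]
    - [[0.8,0.02,0],0]

```text
time: 23.98
tool_pos: [574.8, 248.5, 198.7]
tool_rot: [0.705, 0.025, 0.708, -0.037]
force: [-1.8, -2.3, 3.4]
width: 0.669
```

Call:
apply_moves:
  moves:
    - [[0,0,0],0]
    - [[0,0,0],0]
    - [[0,0,0],0]
  hand: 95

```text
time: 24.35
tool_pos: [575.4, 249.1, 199.0]
tool_rot: [0.705, 0.026, 0.707, -0.036]
force: [-0.7, -0.5, -0.5]
width: 0.953
```

Call:
apply_moves:
  moves:
    - [[-1,0,0],0]
    - [[-2.5,0,0],0]
    - [[-2.5,0,0],0]
    - [[-2.5,0,0],0]

```text
time: 24.85
tool_pos: [575.5, 250.3, 299.0]
tool_rot: [0.705, 0.026, 0.707, -0.037]
force: [-0.4, 0.2, -0.8]
width: 0.947
```

Call:
apply_moves:
  moves:
    - [[0,0,0],0]
    - [[0,0,0],0]
    - [[0,0,0],0]
    - [[0,0,0],0]
    - [[0,0,0],0]
  hand: 0

```text
time: 25.48
tool_pos: [575.7, 250.5, 298.9]
tool_rot: [0.705, 0.026, 0.708, -0.037]
force: [0.5, 0.6, -0.2]
width: 0.0
```

Run:
```python
from h import *
im=get_image("scene"); cv2.imwrite("pics/scene2.png",im["pixels"][:,:,::-1]); P=pts(im)
for c in((435,257),(504.8,252),(575,246)):
    Q=P[(np.hypot(P[:,0]-c[0],P[:,1]-c[1])<34)&(P[:,2]>62)&(P[:,2]<83)]
    if len(Q): print(len(Q),np.median(Q[:,2]),cv2.minEnclosingCircle(Q[:,:2].astype(np.float32)))
go((575,245,72),173,85)
```

```text
57 72.70960692750725 ((435.47357177734375, 254.2096710205078), 27.965890884399414)
298 72.7419325748856 ((505.1714782714844, 251.85179138183594), 29.447982788085938)
594 76.59069235180363 ((573.4220581054688, 245.29757690429688), 29.37648582458496)
grasp at [575.  247.9 126. ] jaw 84.9 | shift [ 1.35 -0.05  0.01] turn -0.001 rad tilt [-0.004 -0.015 -1.   ] j7 0.7
```

View pics/scene2.png

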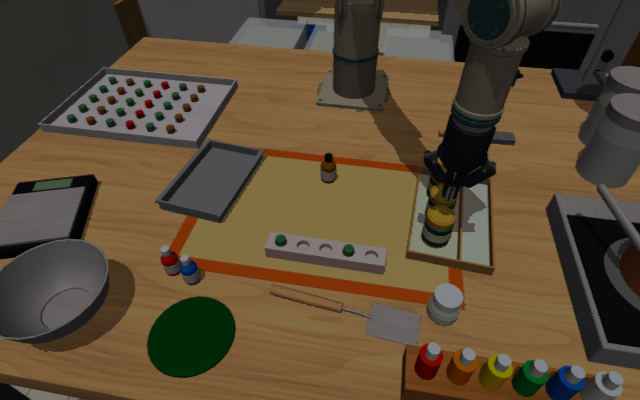

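The mat is clear apart from the amber bottle. The tins are in the box at about (440,215), and the drops are still in the mould at (281,240) and (348,250). Now I'll press the third lid.

Call:
apply_moves:
  moves:
    - [[1,-0.04,0],0]
    - [[1,-0.04,0],0]
    - [[1.2,-0.04,0],0]
    - [[1.3,-0.04,0],0]
    - [[1.36,-0.04,0],0]

```text
time: 26.15
tool_pos: [575.6, 248.6, 246.0]
tool_rot: [0.706, 0.026, 0.707, -0.036]
force: [-1.4, -0.6, 6.1]
width: 0.001
```

Call:
apply_moves:
  moves:
    - [[0.05,0,0],0]
    - [[0.1,0,0],0]
    - [[0.1,0,0],0]

```text
time: 26.52
tool_pos: [575.5, 248.8, 245.2]
tool_rot: [0.706, 0.026, 0.706, -0.036]
force: [-6.4, -3.8, 26.1]
width: -0.001
```

Call:
apply_moves:
  moves:
    - [[-1,0,0],0]
    - [[-2,0,0],0]
    - [[-2,0,0],0]
    - [[-2,0,0],0]

```text
time: 27.02
tool_pos: [575.5, 249.1, 320.7]
tool_rot: [0.705, 0.026, 0.707, -0.037]
force: [-0.4, -0.1, -0.1]
width: -0.002
```

```bash
python3 -c "
from h import *
im=get_image('side');P=pts(im)
for c in((660,72),(659,-69)):
    Q=P[(np.hypot(P[:,0]-c[0],P[:,1]-c[1])<22)&(P[:,2]>36)&(P[:,2]<50)]
    if len(Q): print(len(Q),np.median(Q[:,2]),cv2.minEnclosingCircle(Q[:,:2].astype(np.float32)))
# pockets of the mould
print([np.round((659.2+0.012*y,26.5+y)) for y in(-92,46)])
go((659.5,72,110),155,90)"
```

```text
79 40.68677110925796 ((659.2349243164062, 73.8515853881836), 11.771071434020996)
58 40.55336437580246 ((658.4737548828125, -62.92963409423828), 11.437122344970703)
[array([658., -66.]), array([660.,  72.])]
grasp at [574.5 246.4 165. ] jaw 84.9 | shift [ 1.44 -4.13  2.51] turn -0.088 rad tilt [-0.005 -0.016 -1.   ] j7 0.71
```

Call:
apply_moves:
  moves:
    - [[0,-4.13,2.51],0]
    - [[0,-4.13,2.51],0]
    - [[0,-4.13,2.51],0]
    - [[0,-4.13,2.51],0]
    - [[1.4,-4.13,2.51],0]
    - [[1.4,-4.13,2.51],0]
  hand: 55

```text
time: 27.82
tool_pos: [658.1, 74.9, 261.9]
tool_rot: [0.701, 0.025, 0.712, -0.037]
force: [-0.4, -0.2, -0.1]
width: 0.552
```

Call:
apply_moves:
  moves:
    - [[0,0,0],0]
    - [[0,0,0],0]

```text
time: 28.08
tool_pos: [661.5, 76.0, 269.0]
tool_rot: [0.706, 0.026, 0.706, -0.036]
force: [0.8, -0.0, 0.6]
width: 0.552
```

Run:
```python
from h import *
im,T=wrist(); cv2.imwrite("pics/w3.png",im["pixels"][:,:,::-1]); P=pts(im,None,T); Q=P[(np.hypot(P[:,0]-659.5,P[:,1]-72.8)<22)&(P[:,2]>36)&(P[:,2]<48)]
print(len(Q),np.median(Q[:,2])); (x,y),r=cv2.minEnclosingCircle(Q[:,:2].astype(np.float32)); print(x,y,r)
go((x,y,33),173,85)
```

```text
708 40.625159192590885
661.1941528320312 72.0999984741211 10.960307121276855
grasp at [661.3  73.2  96. ] jaw 85.0 | shift [ 1.57 -0.   -0.  ] turn -0.000 rad tilt [-0.001 -0.015 -1.   ] j7 0.99
```

View pics/w3.png

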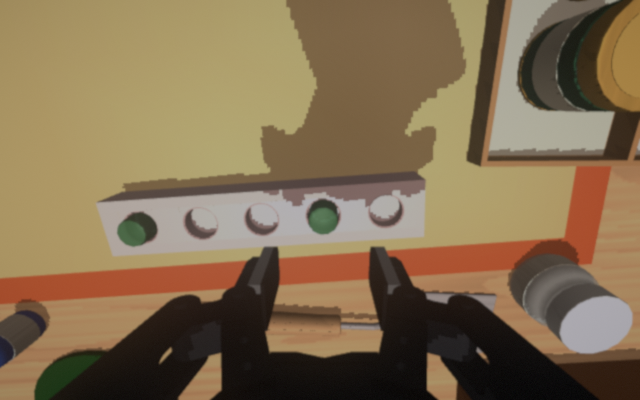

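The wrist view shows drops at (322,216) and (137,229), with the other three pockets empty. Descending on the first.

Call:
apply_moves:
  moves:
    - [[1,0,0],0]
    - [[1.5,0,0],0]
    - [[1.55,0,0],0]
    - [[1.55,0,0],0]
  squeeze: 25

```text
time: 28.62
tool_pos: [661.1, 74.3, 205.9]
tool_rot: [0.706, 0.026, 0.707, -0.036]
force: [-0.5, -1.1, 0.6]
width: 0.553
```

Call:
apply_moves:
  moves:
    - [[0,0,0],0]
    - [[0,0,0],0]
    - [[0,0,0],0]
    - [[0,0,0],0]
    - [[0,0,0],0]
  hand: 0

```text
time: 29.25
tool_pos: [661.1, 74.2, 206.2]
tool_rot: [0.706, 0.026, 0.707, -0.037]
force: [0.2, -0.0, 6.3]
width: 0.24
```

Call:
apply_moves:
  moves:
    - [[-1,0,0],0]
    - [[-2,0,0],0]
    - [[-2,0,0],0]
    - [[-2,0,0],0]

```text
time: 29.75
tool_pos: [660.6, 75.0, 284.6]
tool_rot: [0.705, 0.025, 0.708, -0.037]
force: [-0.2, -0.5, -0.4]
width: 0.243
```

Run:
```python
from h import *
yw=np.radians(-4.6); c=np.array([507.4,282.3]); M=np.array([[np.cos(yw),-np.sin(yw)],[np.sin(yw),np.cos(yw)]])
for x in(60,100): t=c+M@[x,54]; print(t); go((*t,80))
```

```text
[571.53747462 331.31412398]
grasp at [659.8  72.6 129.6] jaw 84.9 | shift [ 1.15  6.27 -2.77]  tilt [-0.005 -0.016 -1.   ] j7 1.0
[611.40862976 328.106167  ]
grasp at [659.8  72.6 129.6] jaw 84.9 | shift [ 1.14  6.28 -1.77]  tilt [-0.005 -0.016 -1.   ] j7 1.0
```

The grip is 20.6 mm wide, so the drop is held. I'll carry it to the narrow bay while turning the jaws along its length.

Call:
apply_moves:
  moves:
    - [[0,6.28,-2.27],0.18]
    - [[0,6.28,-2.27],0.36]
    - [[0,6.28,-2.27],0.54]
    - [[0,6.28,-2.27],0.72]
    - [[0,6.28,-2.27],0.9]
    - [[0,6.28,-2.27],1.08]
    - [[0,6.28,-2.27],1.26]
    - [[0,6.28,-2.27],1.44]

```text
time: 30.75
tool_pos: [592.0, 333.1, 279.3]
tool_rot: [0.512, 0.485, 0.506, -0.497]
force: [0.2, -0.4, 0.0]
width: 0.239
```

Call:
apply_moves:
  moves:
    - [[0,0,0],0.13]
    - [[0,0,0],0.13]
    - [[0,0,0],0.13]

```text
time: 31.12
tool_pos: [592.3, 333.3, 280.3]
tool_rot: [-0.481, -0.516, -0.475, 0.526]
force: [0.5, -0.0, -0.5]
width: 0.234
```

```bash
python3 -c "
from h import *
print(robot.sense()['width'])
go((591.5,329.7,39.5),155,-5)"
```

```text
0.23446188487571626
grasp at [591.5 330.8 125.3] jaw -4.9 | shift [ 2.15  0.01 -0.01] turn 0.002 rad tilt [-0.005 -0.016 -1.   ] j7 -0.6
```

Call:
apply_moves:
  moves:
    - [[1,0,0],0]
    - [[1.8,0,0],0]
    - [[2.1,0,0],0]
    - [[2.13,0,0],0]
    - [[2.13,0,0],0]

```text
time: 31.75
tool_pos: [592.9, 332.5, 197.3]
tool_rot: [-0.481, -0.517, -0.475, 0.525]
force: [0.4, 0.3, 0.1]
width: 0.236
```

Call:
apply_moves:
  moves:
    - [[0,0,0],0]
    - [[0,0,0],0]
    - [[0,0,0],0]
  hand: 50

```text
time: 32.12
tool_pos: [592.3, 332.3, 196.5]
tool_rot: [-0.481, -0.517, -0.475, 0.526]
force: [-1.0, -0.1, -0.1]
width: 0.496
```

Call:
apply_moves:
  moves:
    - [[-1,0,0],0]
    - [[-2.2,0,0],0]
    - [[-2.2,0,0],0]
    - [[-2.2,0,0],0]

```text
time: 32.62
tool_pos: [592.3, 333.4, 283.9]
tool_rot: [-0.481, -0.516, -0.475, 0.526]
force: [-0.5, -0.2, -0.1]
width: 0.504
```

```bash
python3 -c "
from h import *
go((658.5,-65,100),155,-5)
im,T=wrist(); cv2.imwrite('pics/w4.png',im['pixels'][:,:,::-1])"
```

```text
grasp at [591.6 331.  129. ] jaw -5.0 | shift [0.87 2.53 9.7 ] turn -0.000 rad tilt [-0.004 -0.016 -1.   ] j7 -0.6
```

View pics/w4.png

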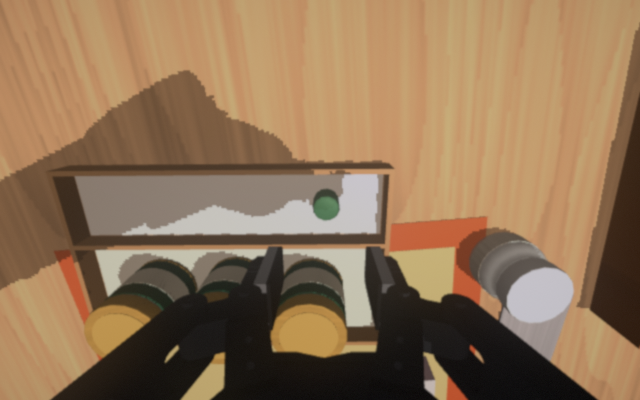

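The drop stands in the narrow bay at (326,205). On to the second drop.

Call:
apply_moves:
  moves:
    - [[0,2.53,9.7],0]
    - [[0,2.53,9.7],0]
    - [[0,2.53,9.7],0]
    - [[0,2.53,9.7],0]
    - [[0,2.53,9.7],0]
    - [[0,2.53,9.7],0]
    - [[0.8,2.53,9.7],0]
    - [[0.8,2.53,9.7],0]
  hand: 55

```text
time: 33.67
tool_pos: [657.5, -65.9, 254.0]
tool_rot: [-0.478, -0.516, -0.475, 0.53]
force: [-0.8, 0.7, 0.1]
width: 0.547
```

Call:
apply_moves:
  moves:
    - [[0,0,0],0]
    - [[0,0,0],0]

```text
time: 33.92
tool_pos: [659.8, -59.8, 258.5]
tool_rot: [-0.481, -0.516, -0.476, 0.525]
force: [-0.5, 0.9, -0.4]
width: 0.548
```

Run:
```python
from h import *
im,T=wrist(); P=pts(im,None,T); Q=P[(np.hypot(P[:,0]-658.5,P[:,1]+65)<22)&(P[:,2]>36)&(P[:,2]<48)]
print(len(Q),np.median(Q[:,2])); (x,y),r=cv2.minEnclosingCircle(Q[:,:2].astype(np.float32)); print(x,y,r)
go((x,y,33),173,-5)
```

```text
760 40.71744041448653
659.9794921875 -65.33312225341797 10.853014945983887
grasp at [659.3 -62.6  85.6] jaw -4.8 | shift [1.32 0.02 0.05] turn 0.003 rad tilt [-0.003 -0.014 -1.   ] j7 -0.05
```

Call:
apply_moves:
  moves:
    - [[0.8,0.02,0.05],0]
    - [[1.2,0.02,0.05],0]
    - [[1.3,0.02,0.05],0]
    - [[1.3,0.02,0.05],0]

```text
time: 34.48
tool_pos: [660.1, -64.8, 206.3]
tool_rot: [-0.481, -0.517, -0.475, 0.526]
force: [0.4, -0.5, -0.1]
width: 0.549
```

Call:
apply_moves:
  moves:
    - [[0,0,0],0]
    - [[0,0,0],0]
    - [[0,0,0],0]
    - [[0,0,0],0]
    - [[0,0,0],0]
  hand: 0

```text
time: 35.1
tool_pos: [660.3, -65.1, 206.9]
tool_rot: [-0.481, -0.517, -0.474, 0.526]
force: [-0.2, -0.1, 6.0]
width: 0.239
```

Call:
apply_moves:
  moves:
    - [[-1,0,0],0]
    - [[-2,0,0],0]
    - [[-2,0,0],0]
    - [[-2,0,0],0]

```text
time: 35.6
tool_pos: [659.7, -63.9, 285.4]
tool_rot: [-0.48, -0.516, -0.475, 0.526]
force: [-0.8, -0.5, -0.4]
width: 0.236
```

```bash
python3 -c "
from h import *
go((500,338,125),155,-5)"
```

```text
grasp at [659.  -66.3 130.4] jaw -5.0 | shift [ 0.   -4.84 -9.72] turn -0.000 rad tilt [-0.005 -0.015 -1.   ] j7 -0.04
```

Call:
apply_moves:
  moves:
    - [[0,-4.84,-9.7],0]
    - [[0,-4.84,-9.7],0]
    - [[0,-4.84,-9.7],0]
    - [[0,-4.84,-9.7],0]
    - [[0,-4.84,-9.7],0]
    - [[0,-4.84,-9.7],0]
    - [[0,-4.84,-9.7],0]
    - [[0,-4.84,-9.7],0]

```text
time: 36.6
tool_pos: [497.0, 345.8, 278.5]
tool_rot: [-0.482, -0.514, -0.479, 0.524]
force: [1.1, 0.4, 0.4]
width: 0.24
```

Call:
apply_moves:
  moves:
    - [[0,0,0],0]
    - [[0,0,0],0]

```text
time: 36.85
tool_pos: [501.9, 337.4, 279.7]
tool_rot: [-0.48, -0.517, -0.473, 0.527]
force: [-0.5, -0.4, 0.1]
width: 0.238
```

```bash
python3 -c "
from h import *
print(robot.sense()['width'])
go((500,337,40),155,-5)"
```

```text
0.23829410202609405
grasp at [501.2 334.7 124.7] jaw -5.2 | shift [ 2.12 -0.03 -0.09] turn -0.003 rad tilt [-0.004 -0.017 -1.   ] j7 -0.68
```

Call:
apply_moves:
  moves:
    - [[1,0,-0.07],0]
    - [[1.8,0,-0.07],0]
    - [[2.1,0,-0.07],0]
    - [[2.13,0,-0.07],0]
    - [[2.13,0,-0.07],0]

```text
time: 37.48
tool_pos: [501.8, 340.9, 196.1]
tool_rot: [-0.481, -0.517, -0.474, 0.526]
force: [0.8, 0.3, 0.3]
width: 0.239
```

Call:
apply_moves:
  moves:
    - [[0,0,0],0]
    - [[0,0,0],0]
    - [[0,0,0],0]
  hand: 50

```text
time: 37.85
tool_pos: [501.1, 341.1, 195.5]
tool_rot: [-0.481, -0.517, -0.475, 0.526]
force: [-0.5, -0.4, 0.4]
width: 0.504
```

Call:
apply_moves:
  moves:
    - [[-1,0,0],0]
    - [[-2.2,0,0],0]
    - [[-2.2,0,-1],0]
    - [[-4,0,-4],0]
    - [[-4,0,-4],0]
    - [[-4,0,-4],0]
    - [[-4,0,-4],0]
    - [[-4,0,-4],0]

```text
time: 38.85
tool_pos: [515.8, 501.2, 351.7]
tool_rot: [-0.481, -0.516, -0.474, 0.527]
force: [-0.8, -1.2, 0.1]
width: 0.496
```

Run:
```python
from h import *
yw=np.radians(-4.6); c=np.array([507.4,282.3]); M=np.array([[np.cos(yw),-np.sin(yw)],[np.sin(yw),np.cos(yw)]])
for cam in("scene","side"):
    im=get_image(cam); cv2.imwrite(f"pics/{cam}9.png",im["pixels"][:,:,::-1])
    for n in("tin_a","drop_p"): print(cam,n,[(np.round(M.T@(np.array(d["xyz"][:2])-c)),round(d["xyz"][2]),round(d["score"],2)) for d in pinpoint(cam,n)])
    P=pts(im)
    for t in((435,256),(505,252),(574,245.5)):
        Q=P[(np.hypot(P[:,0]-t[0],P[:,1]-t[1])<33)&(P[:,2]>62)&(P[:,2]<83)]
        if len(Q): print(len(Q),np.median(Q[:,2]),M.T@(np.array(cv2.minEnclosingCircle(Q[:,:2].astype(np.float32))[0])-c))
```

```text
scene tin_a [(array([ -2., -29.]), 2, 0.84), (array([-73., -32.]), 2, 0.81), (array([ 70., -37.]), 4, 0.75)]
scene drop_p [(array([80., 51.]), 10, 0.72), (array([-14.,  56.]), 3, 0.59)]
423 72.73177976550915 [-70.17469054 -31.25538822]
493 72.87160418196936 [  0.25265813 -29.38845422]
577 72.98723229501343 [ 67.79861649 -31.09034841]
side tin_a [(array([ 65., -35.]), 6, 0.91), (array([-70., -32.]), 4, 0.9), (array([ -1., -29.]), 1, 0.79)]
side drop_p [(array([79., 55.]), 1, 0.77), (array([-7., 58.]), 5, 0.54), (array([ 290., -481.]), 2, 0.45)]
1245 71.62392590601343 [-71.30146596 -29.63160064]
1092 71.6765775286649 [ -2.20458335 -28.05109369]
966 71.58829942270151 [ 67.47508477 -29.85009327]
```

View pics/scene9.png

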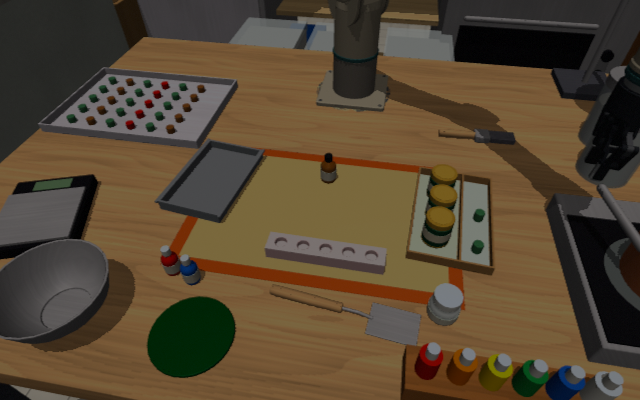

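The three tins stand in the big bay at about (442,175)–(438,225) with their lids level, the drops are in the narrow bay at (479,215) and (477,247), and the mould is empty. Everything checks out, so I'm handing in.

```bash
python3 -c "
from rig import robot
print(robot.job_done(), robot.sense()['time'])"
```

```text
the job is handed in; nothing more can be done
the job is handed in; nothing more can be done
```

The gift box is packed and I handed the job in at about 39 s of the 210 s allowed. The hand-in reports no verdict.

- **Tins:** Only three tins were on the mat, and all three felt full, at 2.66, 2.41 and 2.26 N. They stand in the big bay at about x = −70, 0 and +68 mm and y ≈ −30 mm in the box frame. With no empty tins, the refill crate stayed empty.
- **Lids:** I pressed each lid to its hard stop, with 26–36 N at the wrist. At the end the lid tops read 72.7–73.0 mm in the scene camera and 71.6–71.7 mm in the side camera, against 72 mm for fully home.
- **Drops:** There were two drops, and both are now in the narrow bay at about x = 80 and −10 mm and y ≈ 51–58 mm in the box frame. The mould is empty.
- **Other things:** The last scene picture shows the bottles, jar and palette knife where they were, though I didn't measure their positions again. The arm was clear of everything.

The two cameras disagreed by 1–2 mm in places, and the lift force reading was noisy by about 0.5 N. Neither was enough to change a result. I saw no sign of a tin being knocked aside during the run.

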